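# Face the cell window to the lamp and open the shutter

### The job

Set up the photo-electrochemical cell for illumination. While the carriage is still back from the lamp, turn the cell on its rotation stage until its round window squarely faces the lamp's opening; then slide the carriage along the rail fully up to its stop, and last slide the shutter tab fully across to open the shutter. Leave the window square to the lamp and the other things on the bench where they are.

Things in the scene. Friction and masses are not known exactly. Their poses are not given: they have to be found in the camera images.
- lamp_opening (a point): Centre of the 34 mm square opening in the front of the lamp's shutter gate, 95 mm above the table. Lamp and cell stand on one fixed black optical rail 50 mm wide, 22 mm high. Axes are the rail's: y level along the rail from the cell towards the lamp, x level across, z up. Behind the gate: lens tube and grey finned lamp housing (100 mm wide, y 55 to 205 mm, top 169 mm above the table).
- cell (a joint): Turn of the cell about its upright axis, rad, positive anticlockwise from above. 0 (or 6.28, a full turn): the window faces the lamp squarely; 3.14: it faces away. No end stops. Stiff (about 0.1 N m of friction): it stays where it is left and does not coast.
- cell_axis (a point): Point on the cell's turning axis, 115 mm above the table (port height). The cell is a beige drum 56 mm across with a black cap (62 mm across, top 139 mm above the table) and three small white fittings on top (to 155 mm), on a round stage on the carriage. Axes turn with the cell: y from the axis towards the window, x towards port_a, z up.
- window (a point): Centre of the round glass window's outer face, 42 mm from the turning axis, 95 mm above the table, in a steel clamp ring (47 mm across, six screws) on a square beige flange 50 mm wide (top 121 mm above the table). The opposite side has only a plain plate with a small brass stud.
- port_a (a point): Steel hose port: a level barbed tube 12 mm across, straight out of the cell's side, 90 degrees clockwise from the window seen from above. Point on its centre line 60 mm from the turning axis, 115 mm above the table; the tube ends 72 mm from the axis. Strong enough to be pushed (about 2 N) to turn the cell.
- port_b (a point): The other hose port, the same, opposite port_a: 90 degrees anticlockwise from the window.
- carriage (a joint): Travel of the carriage along the rail towards the lamp, m: 0 farthest from the lamp, 0.080 fully home against the stop clamp on the rail. It rubs (needs about 7 N to move) and stays where it is left. At home the window is 23 mm from the gate.
- tail_knob (a point): Middle of the head of the upright round black knob, 22 mm across, on the tail of the carriage; point 68 mm above the table, knob top 80 mm, carriage plate below it 42 mm. It is 95 mm from the cell's axis on the side away from the lamp; push it along the rail's +y to slide the carriage. Axes are the rail's.
- shutter (a joint): Travel of the shutter across the rail, m: 0 closed, 0.040 fully open at its end stop. It moves along +x of the rail's axes, needs about 1.5 N and stays where it is left.
- shutter_tab (a point): The shutter's upright tab on the gate, a round pin 12 mm across; point 152 mm above the table, pin top 167 mm. Axes are the rail's. The gate below it is a black plate 16 mm thick, 98 mm wide (from 32 mm on the -x side to 66 mm on the +x side of the rail's middle), top 134 mm above the table.
- amber_bottle: Bystander: amber glass bottle with blue cap, 80 mm across, 165 mm tall, origin at the centre of its underside, beside the lamp on the robot's side.
- wash_bottle: Bystander: squat blue wash bottle with a bent spout, 80 mm across, about 153 mm tall, origin at the centre of its underside, beside the lamp on the far side.
- multimeter: Bystander: orange hand multimeter lying on its back, 90 x 185 x 45 mm, origin at the centre of its underside.
- vial_a: Bystander: small glass vial with black cap, 27 mm across, 50 mm tall, origin at the centre of its underside, near the rail.
- vial_b: Bystander: a second vial, the same.
- beaker: Bystander: glass beaker, 70 mm across, 85 mm tall, origin at the centre of its underside, near the rail.
- spare_clamp_ring: Bystander: spare steel window clamp ring lying flat, 47 mm across, 6 mm high, origin at the centre of its underside, near the rail.
- screwdriver: Bystander: screwdriver lying beside the rail, 150 mm long, black handle, origin under it.

How it is judged:
On the way, in this order (a step that is already met when the one before it is completed fails the run):
1. the window faces the lamp (within about 11 degrees), the carriage still back from its stop (x of window in the frame of lamp_opening between -0.008 and 0.008 m and y of window in the frame of tail_knob above 0.12 m and value of joint carriage below 0.07 m), for 0.2 s.
2. the carriage is against its stop (value of joint carriage above 0.076 m), for 0.2 s.
3. the shutter is open (value of joint shutter above 0.036 m), for 0.2 s.
At the end, for the whole second after the job is handed in: The window is on the lamp side, its centre within 4.5 mm of the opening's centre line (square within about 6 degrees); the carriage is beyond 76 of its 80 mm, against the stop; the shutter is beyond 36 of its 40 mm; the cell is still (x of window in the frame of lamp_opening between -0.0045 and 0.0045 m and y of window in the frame of tail_knob above 0.12 m and value of joint carriage above 0.076 m and value of joint shutter above 0.036 m and velocity of joint cell between -0.05 and 0.05 rad/s); the robot touches nothing.
It fails at once if another thing on the bench is moved more than 30 mm (distance of any of amber_bottle, wash_bottle, multimeter, vial_a, vial_b, beaker, spare_clamp_ring, screwdriver from where it was at the start of the episode above 0.03 m).
It fails at once if the shutter is opened before the window faces the lamp and the carriage is home (value of joint shutter above 0.02 m and (value of joint carriage below 0.07 m or not (x of window in the frame of lamp_opening between -0.012 and 0.012 m and y of window in the frame of tail_knob above 0.12 m))).
It also fails if it takes over 72 s, if anything falls off the work surface, if the arm or the gripper's body presses on something with over 40 N, if the wrist force passes 120 N, or if a joint passes its speed limit or range.

### The arm

A 6-joint arm with a two-finger parallel gripper is mounted at the origin on the work surface. World frame = base frame: x ahead of the robot, y to its left, z up, the work surface at z = 0. Lengths are in m, angles in rad, forces in N, time in s.
With the tool pointing down it reaches from about 0.325 to 0.925 m from the base axis. Payload 3.1 kg.
Tool frame: the origin (TCP) lies at the very end of the fingers, on their centre line; the grasp point (between the pads) lies 19 mm behind it; z points along the fingers, y is the direction in which the jaws open and shut (so a half turn about z gives the same grasp; the last joint's range is limited). The gripper opens to 85 mm and grips with 20 to 120 N. Pads are 22 mm wide; open, the fingers measure 114 mm over their backs; the gripper's body (76 mm by 85 mm) begins 54 mm behind the grasp point. The pads swing forward as they close: fully open they stand 13 mm farther back than shut.
Start: joints at [-0.112, 0.217, 1.613, -0, 1.311, -0.112], TCP at [0.625, 0, 0.231] pointing down, gripper open.
Joint ranges: [-2.75, 2.75], [-0.78, 2.1], [0.31, 2.55], [-1.13, 4.27], [0.13, 2.63], [-2.58, 2.58]. Speed limits (rad/s): [2.79, 2.79, 3.14, 3.14, 3.14, 3.14].

### API

Orientations are given as [roll, pitch, yaw] about the fixed x, y, z axes, in that order (R = Rz(yaw) Ry(pitch) Rx(roll)).
In Python, from workcell import status, cams, ctrl gives the robot as it stands. The module is installed in compiled form; this text tells all that it offers.
- The arm moves only by the tool move_arm, never from a script. Its argument "rows" is a list of rows, each an object of numbers: "tx", "ty", "tz": the shift along the tool's x, y, z in m; "roll": the turn about the tool's z in degrees. A call has 1 to 20 rows; each row shifts and turns the commanded pose from where the row before left it, along the tool's axes as they then stand; what a row does not reach is not made up. A row lasts 1/8 s, in which the tool goes at most 62.5 mm and 10.7 degrees, less where a joint would pass 70% of its speed; a pose out of reach is approached as far as the arm can. A call with a gripper value outside its range is refused whole. "hand" is the opening, from 0 (shut) to 1 (fully open), set as the call begins (left out, the last holds). The fingers move at their own pace and stop on an object; "grip_force" is the grip in N (left out, the last holds). Time passes only in rows, so rows that do not move let the fingers close. It gives the time, the measured TCP pose, the force and the opening at its end, in the units of the state.
- status.get_state(): the state, without advancing time (a new reading comes with each control period).
- cams.camera(name): name is "scene" or "side" or "wrist"; returns a dict with "frame" (420x560x3 uint8, red, green, blue), "intrinsics" (3x3 intrinsics, pixels), "rvec" (rotation vector, rad) and "tvec" (3), from world to camera coordinates, as OpenCV has them. Camera axes: x right, y down, z forward; pixel columns grow to the right and rows downward; lengths in m; the calibration is good to about 2 mm. A picture is of the moment at which its call begins. There is no depth.
- ctrl.finish_job(): hands the job in, once; it reports no verdict.
The state is a dict: "t": time; "joint_pos": joint angles; "dq": joint speeds; "joint_torque": joint torques, N m; "tool_pos": TCP position; "ee_rot": TCP orientation; "contact_force": force on the tool from outside, world axes, zero at the start; "wrist_torque": the same for the moment, N m; "width": opening from 0.0 (shut) to 1.0 (fully open).
Only numpy, scipy, OpenCV 4.12 (cv2) and the standard library are available. Lean on these libraries where they do the work, as an engineer would, in place of code of your own. Each camera call takes 0.05 s, during which the arm holds its last target. There are 200 camera calls.

## Working session

There is one attempt and no reset: what is moved stays moved. The work goes in short steps, Python scripts to look and compute and a tool call to move; the robot and the scene stay as the last step left them, time stands still between calls to the robot, and variables do not carry over. Pictures are saved under pics/ and viewed, about 8 in all and at most 12, crops included, and the job is handed in when it is done.

Besides the shell and the picture viewer there is one more tool, called after ">>>" by a JSON object that holds its "name" and its "arguments". move_arm: Moves the arm, as the interface text tells. Its arguments: {"type":"object","properties":{"rows":{"type":"array","items":{"type":"object","properties":{"tx":{"type":"number"},"ty":{"type":"number"},"tz":{"type":"number"},"roll":{"type":"number"}}}},"hand":{"type":"number"},"grip_force":{"type":"number"}},"required":["rows"]}

```bash
mkdir -p pics
cat > h.py <<'E'
import cv2,numpy as np
from workcell import status,cams,ctrl
def cap(n):
    c=cams.camera(n); R=cv2.Rodrigues(np.array(c["rvec"],float))[0]
    return c["frame"],np.array(c["intrinsics"],float),R,np.array(c["tvec"],float).ravel()
def ray(c,u,v,z):
    _,K,R,t=c; o=-R.T@t; d=R.T@np.linalg.inv(K)@np.array([u,v,1.]); return o+d*(z-o[2])/d[2]
def proj(c,p):
    _,K,R,t=c; q=K@(R@np.array(p,float)+t); return q[:2]/q[2]
E
python3 - <<'E'
from h import *
import pickle
print(status.get_state())
d={n:cap(n) for n in("scene","side","wrist")}
pickle.dump(d,open("d0.pkl","wb"))
for n in ("scene","side"):
    cv2.imwrite(f"pics/{n}0.png",cv2.resize(d[n][0][:,:,::-1],(800,600)))
    print(n,-d[n][2].T@d[n][3], d[n][2][2])
E
```

```text
{'t': 0.0, 'joint_pos': array([-1.12236233e-01,  2.17777262e-01,  1.61491652e+00, -2.84210017e-05,
        1.31131091e+00, -1.12194831e-01]), 'dq': array([-8.41704953e-05,  2.05743011e-03, -5.37212836e-05, -9.64105047e-04,
       -1.81292810e-03, -2.56773890e-04]), 'joint_torque': array([-2.90135131e-04, -3.96841800e+01, -3.03850436e+01, -2.80225659e-04,
        9.87685227e-03,  9.68610237e-06]), 'tool_pos': array([6.24186715e-01, 8.27814291e-05, 2.29963147e-01]), 'ee_rot': array([-3.13919270e+00, -2.42771863e-04,  1.57076196e+00]), 'contact_force': array([ 0.6511112 , -0.69176228, -0.39734624]), 'wrist_torque': array([ 0.02577651, -0.02315158, -0.01705888]), 'width': 1.000233414256858}
scene [1.36480909 0.44385637 0.93612423] [-0.62748138 -0.42881245 -0.64991307]
side [ 0.09585435 -1.08584792  0.72062189] [ 0.39299046  0.78377597 -0.48088847]
```

View pics/scene0.png

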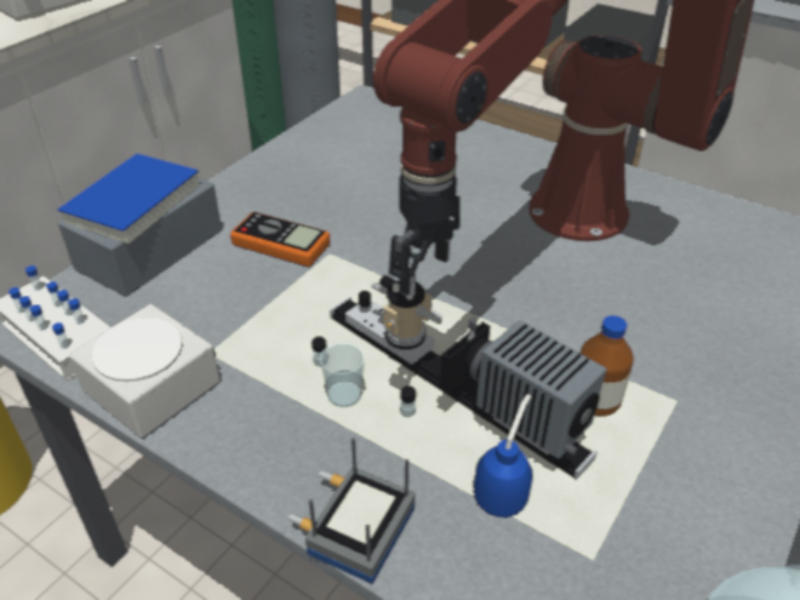

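View pics/side0.png

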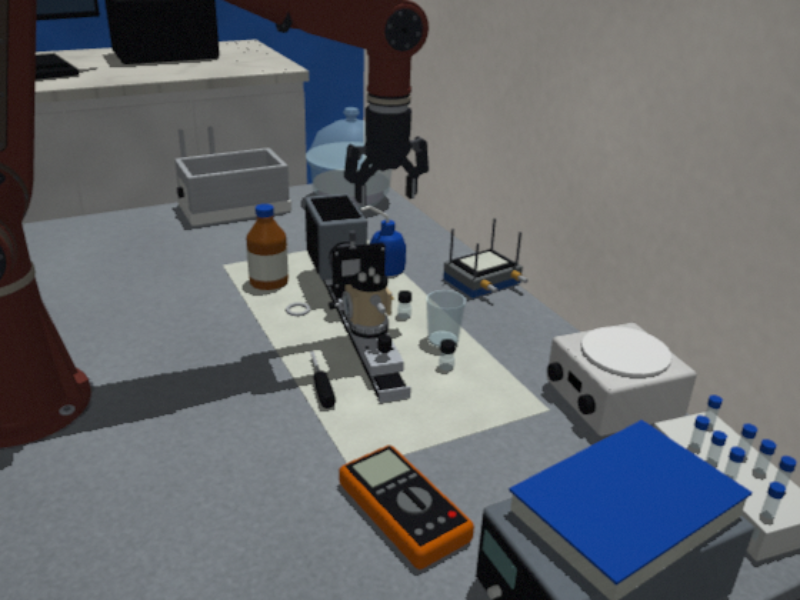

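The overviews show the rail at centre, with the knob at scene (365,298), the lamp to the right and the beaker and vials on the far side. I need close-ups.

Run:
```python
from h import *
import pickle
d=pickle.load(open("d0.pkl","rb"))
a=d["scene"][0][185:345,215:430]; b=d["side"][0][125:290,170:330]
A=cv2.resize(a,None,fx=3.7,fy=3.7,interpolation=3); cv2.imwrite("pics/sc_crop.png",A[:,:,::-1])
B=cv2.resize(b,None,fx=3.6,fy=3.6,interpolation=3);cv2.imwrite("pics/si_crop.png",B[:,:,::-1])
print(A.shape,B.shape)
```

```text
(592, 796, 3) (594, 576, 3)
```

View pics/sc_crop.png

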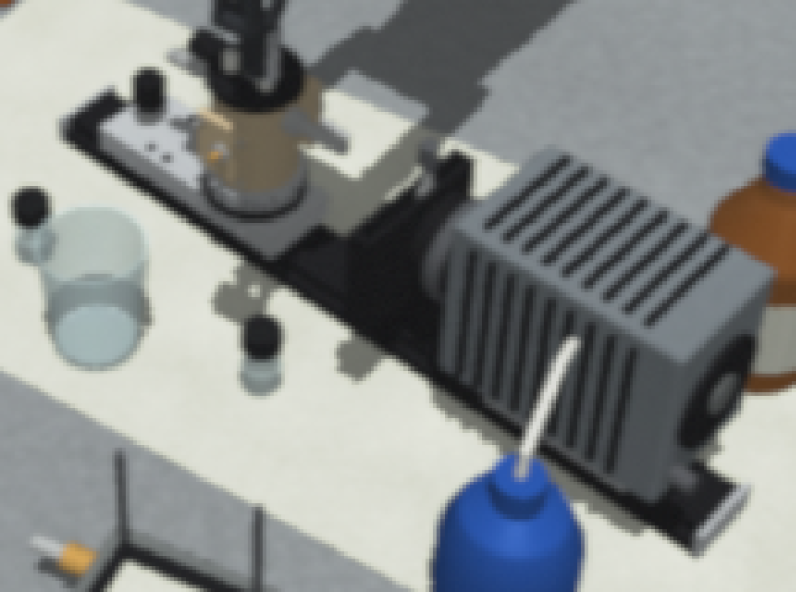

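View pics/si_crop.png

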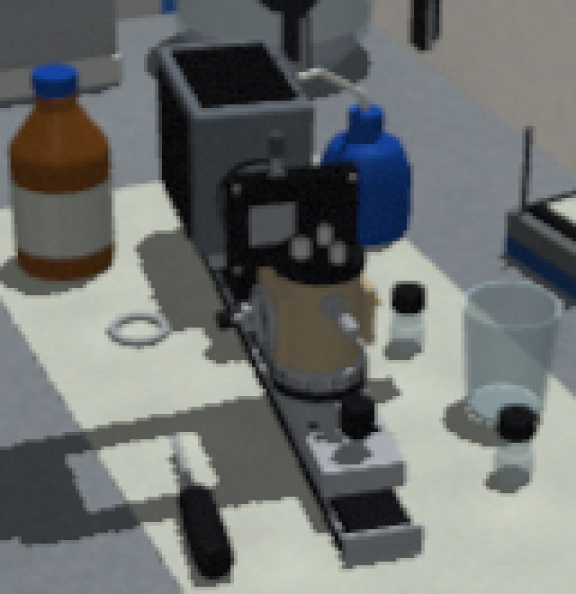

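In the scene crop, the knob top is at (149,75), the stud plate is at (215,145) on the far side, and the ports are at (325,135) towards the lamp and (185,55) towards the tail. In the side crop, the clamp ring is at (262,325) facing the robot, the knob top is at (358,402), the port tip is at (350,325), and the shutter tab is at (277,140).

Run:
```python
from h import *
import pickle
d=pickle.load(open("d0.pkl","rb"));S,D=d["scene"],d["side"]
s=lambda u,v,z:np.round(ray(S,215+u/3.7,185+v/3.7,z),4)
t=lambda u,v,z:np.round(ray(D,170+u/3.6,125+v/3.6,z),4)
print("knobtop",s(149,75,.08),t(358,402,.08))
print("railfar end top",s(65,128,.022),s(115,92,.022),"rail near",s(692,550,.022),s(748,490,.022))
print("side rail end",t(345,550,.022),t(422,540,.022))
print("cap",s(262,78,.139),t(320,255,.139))
print("tab top",s(430,143,.167),t(277,133,.167))
print("port lampside tip",s(340,137,.115),"tail tip",s(183,55,.115),t(348,325,.115))
print("ring",t(262,325,.095),"stud",s(217,156,.095),t(375,315,.095))
print("housing top",s(553,150,.169),s(455,225,.169),s(685,360,.169),s(773,272,.169), t(160,52,.169),t(182,112,.169),t(312,107,.169),t(270,40,.169))
print("vial",s(260,330,.05),s(30,195,.05),"beaker",s(95,230,.085),"gate corner",s(470,155,.134),t(232,172,.134),t(357,170,.134))
print("amber", t(55,75,.165),"wash",t(366,110,.12))
```

```text
knobtop [ 0.5476 -0.1638  0.08  ] [ 0.5476 -0.1714  0.08  ]
railfar end top [ 0.57   -0.2201  0.022 ] [ 0.5204 -0.214   0.022 ] rail near [0.6568 0.2785 0.022 ] [0.6009 0.2878 0.022 ]
side rail end [ 0.5074 -0.2401  0.022 ] [ 0.5557 -0.2501  0.022 ]
cap [ 0.5678 -0.0627  0.139 ] [ 0.5617 -0.08    0.139 ]
tab top [0.5908 0.0657 0.167 ] [0.589  0.0556 0.167 ]
port lampside tip [ 0.5641 -0.0081  0.115 ] tail tip [ 0.5528 -0.1324  0.115 ] [ 0.5572 -0.1344  0.115 ]
ring [ 0.5197 -0.0803  0.095 ] stud [ 0.602  -0.0731  0.095 ] [ 0.595  -0.0979  0.095 ]
housing top [0.5593 0.1273 0.169 ] [0.6433 0.1106 0.169 ] [0.6643 0.2543 0.169 ] [0.581  0.2673 0.169 ] [0.5641 0.2301 0.169 ] [0.5379 0.1127 0.169 ] [0.6298 0.0849 0.169 ] [0.6544 0.2215 0.169 ]
vial [0.6739 0.006  0.05  ] [ 0.658  -0.1793  0.05  ] beaker [ 0.6883 -0.1033  0.085 ] gate corner [0.5537 0.0743 0.134 ] [0.5605 0.0722 0.134 ] [0.6463 0.0402 0.134 ]
amber [0.4767 0.2251 0.165 ] wash [0.7149 0.1668 0.12  ]
```

>>> {"name": "move_arm", "arguments": {"rows": [{"tx": -0.025, "ty": -0.02}, {"tx": -0.024, "ty": -0.02}, {"tx": -0.024, "ty": -0.02}, {"roll": -10}, {"roll": -10}, {"roll": -10}, {"roll": -10}, {"roll": -10}, {"roll": -10}, {"roll": -10}, {"roll": -10.5}, {}, {}], "hand": 1}}

```text
invalid input at $.rows[0]: expected keys tx, ty, tz, roll
```

Run:
```python
from h import *
import pickle
c=cap("wrist");pickle.dump(c,open("w1.pkl","wb"))
print(-c[2].T@c[3],c[2][2],status.get_state()["joint_pos"])
cv2.imwrite("pics/w1.png",cv2.resize(c[0][:,:,::-1],(800,600)))
```

```text
[0.62498077 0.06491293 0.37296293] [-0.00211083 -0.25809969 -0.96611598] [-1.12189456e-01  2.17468035e-01  1.61433720e+00  4.40353306e-06
  1.31129945e+00 -1.12199367e-01]
```

View pics/w1.png

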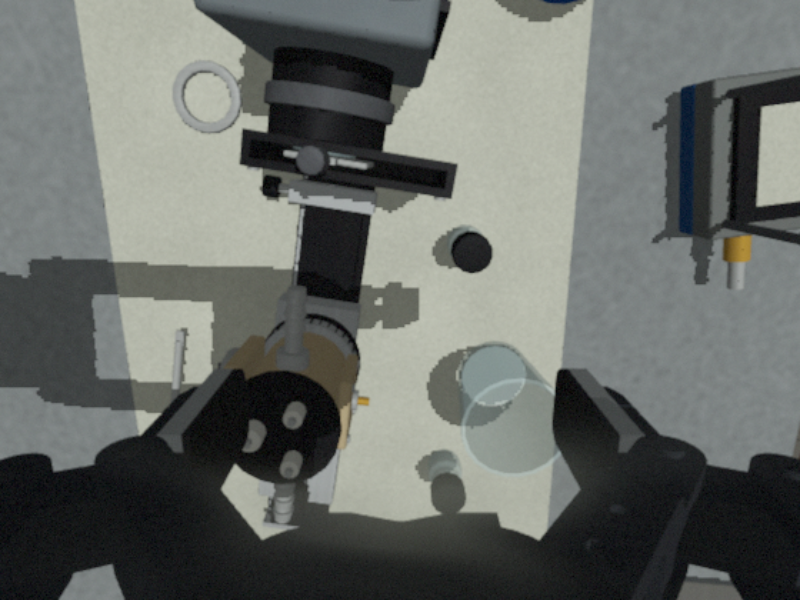

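Very useful: cap centre is at (293,427), port_a tip at (297,290), port_b at (280,510), tab at (312,160), gate top ends at (245,150) and (455,180), and stop clamp front at (335,200).

Run:
```python
from h import *
import pickle
c=pickle.load(open("w1.pkl","rb"))
r=lambda u,v,z:np.round(ray(c,u*.7,v*.7,z),4)
g=cv2.cvtColor(c[0],cv2.COLOR_RGB2GRAY)
# cap circle
P=r(293,427,.139);print("cap",P, "edges",r(235,427,.139),r(342,427,.139))
print("porta tip",r(297,290,.115),"base",r(293,350,.115),"portb",r(279,520,.115))
print("tab",r(312,159,.167),"gate top corners",r(246,129,.134),r(243,160,.134),r(457,165,.134),r(452,198,.134))
print("clamp front",r(290,205,.04),r(375,212,.04))
print("rail edges",r(303,207,.022),r(298,290,.022),r(369,215,.022),r(359,300,.022))
```

```text
cap [ 0.5697 -0.0687  0.139 ] edges [ 0.54   -0.0688  0.139 ] [ 0.5948 -0.0687  0.139 ]
porta tip [ 0.5705 -0.0026  0.115 ] base [ 0.5666 -0.0361  0.115 ] portb [ 0.5524 -0.1441  0.115 ]
tab [0.5901 0.064  0.167 ] gate top corners [0.5556 0.0768 0.134 ] [0.5532 0.0634 0.134 ] [0.6504 0.0612 0.134 ] [0.6485 0.0464 0.134 ]
clamp front [0.5531 0.0346 0.04  ] [0.608  0.0301 0.04  ]
rail edges [0.558  0.0316 0.022 ] [ 0.5516 -0.0269  0.022 ] [0.603  0.0262 0.022 ] [ 0.5949 -0.0343  0.022 ]
```

>>> {"name": "move_arm", "arguments": {"rows": [{"tx": -0.024, "ty": -0.0207, "tz": 0, "roll": 0}, {"tx": -0.024, "ty": -0.0205, "tz": 0, "roll": 0}, {"tx": -0.024, "ty": -0.0205, "tz": 0, "roll": 0}, {"tx": 0, "ty": 0, "tz": 0, "roll": -10}, {"tx": 0, "ty": 0, "tz": 0, "roll": -10}, {"tx": 0, "ty": 0, "tz": 0, "roll": -10}, {"tx": 0, "ty": 0, "tz": 0, "roll": -10}, {"tx": 0, "ty": 0, "tz": 0, "roll": -10}, {"tx": 0, "ty": 0, "tz": 0, "roll": -10}, {"tx": 0, "ty": 0, "tz": 0, "roll": -10}, {"tx": 0, "ty": 0, "tz": 0, "roll": -10.5}, {"tx": 0, "ty": 0, "tz": 0, "roll": 0}, {"tx": 0, "ty": 0, "tz": 0, "roll": 0}], "hand": 1}}

```text
t: 1.82
tool_pos: [0.5632, -0.0719, 0.2312]
ee_rot: [3.142, -0.0, 2.973]
contact_force: [0.6, 0.4, -0.5]
width: 0.995
```

Run:
```python
from h import *
import pickle
c=cap("wrist");pickle.dump(c,open("w2.pkl","wb"))
print(status.get_state()["joint_pos"])
cv2.imwrite("pics/w2.png",cv2.resize(c[0][:,:,::-1],(800,600)))
for p in [(0.5625,-.072,.139),(0.5625,-.072,.115)]: print(proj(c,p)/.7)
```

```text
[-2.50685518e-01  9.63299461e-02  1.75061023e+00  4.72085256e-05
  1.29490456e+00 -1.65359551e+00]
[400.3154362  295.54388937]
[400.29327025 283.4747664 ]
```

View pics/w2.png

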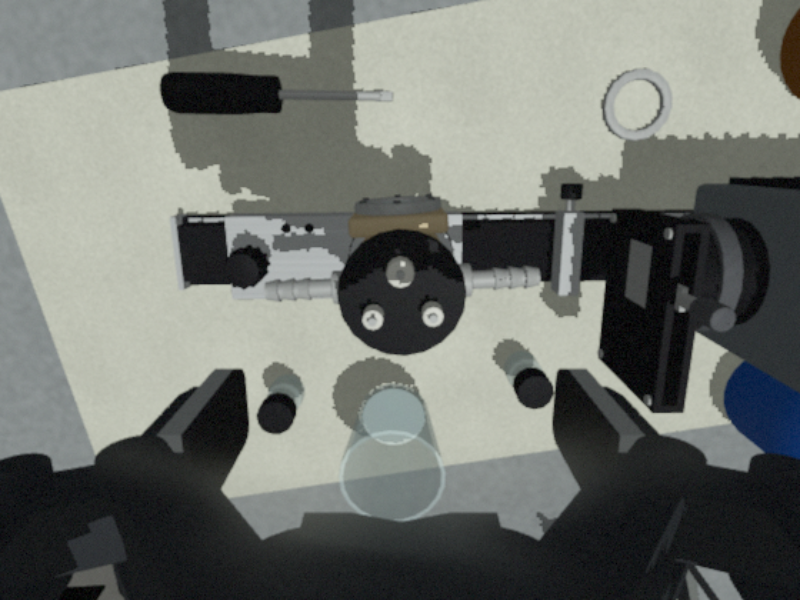

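Clear top view: the rail is level in the image, the cap centre is about (401,291), and the port tips are at (266,291) and (540,277), so the port line is about 3° anticlockwise of the rail. The rail edge is at v≈213.

Run:
```python
from h import *
import pickle
c=pickle.load(open("w2.pkl","rb"))
r=lambda u,v,z:ray(c,u*.7,v*.7,z)
print("cap",r(401.5,291,.139))
a,b=r(540,277,.115),r(266,291,.115);print(a,b,(a+b)/2,np.degrees(np.arctan2(a[1]-b[1],a[0]-b[0])))
for p,q in [((182,213),(340,213)),((470,213),(610,213)),((182,213),(610,213))]:
  a,b=r(*p,.022),r(*q,.022);print("rail az",np.degrees(np.arctan2(b[1]-a[1],b[0]-a[0])))
s=r(685,411,.134)-r(708,225,.134);print("gate",np.degrees(np.arctan2(s[1],s[0])))
print("knob",r(249,265,.08),"tab",r(720,318,.167))
```

```text
cap [ 0.56038144 -0.07106731  0.139     ]
[5.71285613e-01 4.11605565e-04 1.15000000e-01] [ 0.55468678 -0.14223712  0.115     ] [ 0.5629862  -0.07091276  0.115     ] 83.36281909174767
rail az 80.34840390874821
rail az 80.34840390874825
rail az 80.34840390874824
gate -7.815864015911958
knob [ 0.54507981 -0.15932084  0.08      ] tab [0.58755992 0.06180596 0.167     ]
```

>>> {"name": "move_arm", "arguments": {"rows": [{"tx": 0.0013, "ty": 0.0005, "tz": 0.025, "roll": 0}, {"tx": 0, "ty": 0, "tz": 0.03, "roll": 0}, {"tx": 0, "ty": 0, "tz": 0.03, "roll": 0}, {"tx": 0, "ty": 0, "tz": 0.015, "roll": 0}, {"tx": 0, "ty": 0, "tz": 0.01, "roll": 0}, {"tx": 0, "ty": 0, "tz": 0, "roll": 0}, {"tx": 0, "ty": 0, "tz": 0, "roll": 0}]}}

```text
t: 2.75
tool_pos: [0.5631, -0.0715, 0.1225]
ee_rot: [-3.141, 0.002, 2.976]
contact_force: [-0.1, -0.6, -0.0]
width: 1.003
```

>>> {"name": "move_arm", "arguments": {"rows": [{"tx": 0, "ty": 0, "tz": 0, "roll": 0}, {"tx": 0, "ty": 0, "tz": 0, "roll": 0}, {"tx": 0, "ty": 0, "tz": 0, "roll": 0}, {"tx": 0, "ty": 0, "tz": 0, "roll": 0}, {"tx": 0, "ty": 0, "tz": 0, "roll": 0}, {"tx": 0, "ty": 0, "tz": 0, "roll": 0}, {"tx": 0, "ty": 0, "tz": 0, "roll": 0}, {"tx": 0, "ty": 0, "tz": 0, "roll": 0}], "hand": 0.6, "grip_force": 25}}

```text
t: 3.75
tool_pos: [0.5629, -0.0713, 0.1226]
ee_rot: [3.142, 0.002, 2.976]
contact_force: [-1.0, 0.2, 4.5]
width: 0.712
```

>>> {"name": "move_arm", "arguments": {"rows": [{"tx": 0, "ty": 0, "tz": 0, "roll": 5}, {"tx": 0, "ty": 0, "tz": 0, "roll": 5}, {"tx": 0, "ty": 0, "tz": 0, "roll": 5}, {"tx": 0, "ty": 0, "tz": 0, "roll": 5}, {"tx": 0, "ty": 0, "tz": 0, "roll": 0}]}}

```text
t: 4.38
tool_pos: [0.5628, -0.0716, 0.1226]
ee_rot: [3.141, 0.002, 2.626]
contact_force: [-1.5, 0.2, 5.6]
width: 0.713
```

Run:
```python
from h import *
c=cap("wrist");s=status.get_state();print(s["contact_force"],s["wrist_torque"],s["width"])
cv2.imwrite("pics/w3.png",c[0][:,:,::-1])
```

```text
[-1.41509344  0.25669414  6.57567288] [-0.00680903  0.26009781 -0.10646083] 0.7099632217774288
```

View pics/w3.png

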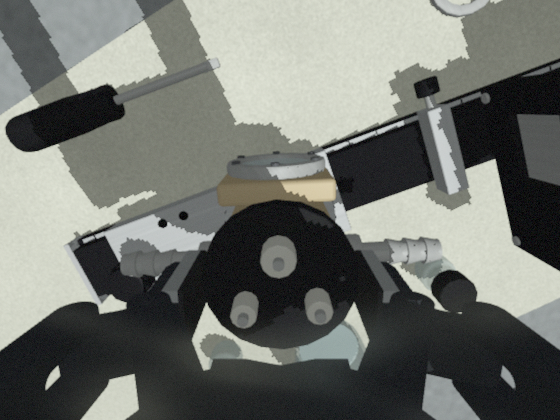

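The cell turned with the tool, with the ports still about 3° off the jaw line and the torque at 0.106 N m as expected. I'll turn the remaining 73°.

>>> {"name": "move_arm", "arguments": {"rows": [{"tx": 0, "ty": 0, "tz": 0, "roll": 8}, {"tx": 0, "ty": 0, "tz": 0, "roll": 8}, {"tx": 0, "ty": 0, "tz": 0, "roll": 8}, {"tx": 0, "ty": 0, "tz": 0, "roll": 8}, {"tx": 0, "ty": 0, "tz": 0, "roll": 8}, {"tx": 0, "ty": 0, "tz": 0, "roll": 8}, {"tx": 0, "ty": 0, "tz": 0, "roll": 8}, {"tx": 0, "ty": 0, "tz": 0, "roll": 8}, {"tx": 0, "ty": 0, "tz": 0, "roll": 5}, {"tx": 0, "ty": 0, "tz": 0, "roll": 4}, {"tx": 0, "ty": 0, "tz": 0, "roll": 0}, {"tx": 0, "ty": 0, "tz": 0, "roll": 0}, {"tx": 0, "ty": 0, "tz": 0, "roll": 0}]}}

```text
t: 6.05
tool_pos: [0.562, -0.0719, 0.1226]
ee_rot: [-3.141, 0.001, 1.352]
contact_force: [-3.5, -0.8, 8.0]
width: 0.71
```

Run:
```python
from h import *
import pickle
c=cap("wrist");s=status.get_state();print(s["contact_force"],s["wrist_torque"],s["width"])
pickle.dump(c,open("w4.pkl","wb"))
cv2.imwrite("pics/w4.png",c[0][:,:,::-1])
```

```text
[-2.75891467 -0.76951569  6.40439065] [-0.11475952  0.57809954 -0.10597545] 0.7157617113906346
```

View pics/w4.png

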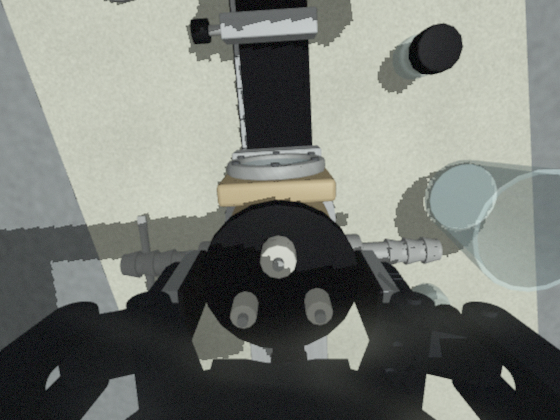

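The cell is square: the port line and flange tilt 3° in the image, matching the rail's 3° against the tool. Next I slide the carriage while holding the cell.

>>> {"name": "move_arm", "arguments": {"rows": [{"tx": 0, "ty": 0, "tz": 0, "roll": 0}, {"tx": 0, "ty": 0, "tz": 0, "roll": 0}, {"tx": 0.006, "ty": -0.0003, "tz": 0, "roll": 0}, {"tx": 0.006, "ty": -0.0003, "tz": 0, "roll": 0}, {"tx": 0.006, "ty": -0.0003, "tz": 0, "roll": 0}, {"tx": 0.006, "ty": -0.0003, "tz": 0, "roll": 0}, {"tx": 0.006, "ty": -0.0003, "tz": 0, "roll": 0}, {"tx": 0.006, "ty": -0.0003, "tz": 0, "roll": 0}, {"tx": 0.006, "ty": -0.0003, "tz": 0, "roll": 0}, {"tx": 0.006, "ty": -0.0003, "tz": 0, "roll": 0}, {"tx": 0, "ty": 0, "tz": 0, "roll": 0}], "grip_force": 45}}

```text
t: 7.48
tool_pos: [0.5694, -0.0257, 0.1228]
ee_rot: [-3.14, 0.004, 1.353]
contact_force: [-5.9, -4.7, 10.1]
width: 0.701
```

>>> {"name": "move_arm", "arguments": {"rows": [{"tx": 0.003, "ty": -0.00015, "tz": 0, "roll": 0}, {"tx": 0.003, "ty": -0.00015, "tz": 0, "roll": 0}, {"tx": 0, "ty": 0, "tz": 0, "roll": 0}]}}

```text
t: 7.85
tool_pos: [0.5703, -0.0202, 0.1228]
ee_rot: [-3.14, 0.005, 1.353]
contact_force: [-6.9, -5.7, 10.2]
width: 0.703
```

>>> {"name": "move_arm", "arguments": {"rows": [{"tx": 0.003, "ty": -0.00015, "tz": 0, "roll": 0}, {"tx": 0, "ty": 0, "tz": 0, "roll": 0}]}}

```text
t: 8.1
tool_pos: [0.5707, -0.0173, 0.1228]
ee_rot: [-3.14, 0.005, 1.353]
contact_force: [-6.7, -4.7, 9.6]
width: 0.7
```

>>> {"name": "move_arm", "arguments": {"rows": [{"tx": 0.003, "ty": -0.00015, "tz": 0, "roll": 0}, {"tx": 0, "ty": 0, "tz": 0, "roll": 0}]}}

```text
t: 8.35
tool_pos: [0.5712, -0.0143, 0.1228]
ee_rot: [-3.14, 0.005, 1.353]
contact_force: [-5.9, -4.6, 9.2]
width: 0.704
```

>>> {"name": "move_arm", "arguments": {"rows": [{"tx": 0.003, "ty": -0.00015, "tz": 0, "roll": 0}, {"tx": 0, "ty": 0, "tz": 0, "roll": 0}]}}

```text
t: 8.6
tool_pos: [0.5717, -0.0113, 0.1228]
ee_rot: [-3.14, 0.005, 1.353]
contact_force: [-7.3, -6.3, 8.7]
width: 0.703
```

>>> {"name": "move_arm", "arguments": {"rows": [{"tx": 0.002, "ty": -0.0001, "tz": 0, "roll": 0}, {"tx": 0, "ty": 0, "tz": 0, "roll": 0}]}}

```text
t: 8.85
tool_pos: [0.572, -0.0094, 0.1228]
ee_rot: [-3.14, 0.005, 1.353]
contact_force: [-7.2, -5.0, 9.4]
width: 0.702
```

>>> {"name": "move_arm", "arguments": {"rows": [{"tx": 0.002, "ty": -0.0001, "tz": 0, "roll": 0}, {"tx": 0, "ty": 0, "tz": 0, "roll": 0}]}}

```text
t: 9.1
tool_pos: [0.5722, -0.0079, 0.1228]
ee_rot: [-3.14, 0.006, 1.353]
contact_force: [-7.7, -7.3, 10.0]
width: 0.7
```

>>> {"name": "move_arm", "arguments": {"rows": [{"tx": 0.002, "ty": -0.0001, "tz": 0, "roll": 0}, {"tx": 0, "ty": 0, "tz": 0, "roll": 0}]}}

```text
t: 9.35
tool_pos: [0.5722, -0.0078, 0.1228]
ee_rot: [-3.14, 0.01, 1.354]
contact_force: [-9.3, -11.8, 10.9]
width: 0.7
```

The stop was felt: force rose and motion ended after 65 mm, as predicted. Releasing and lifting to check.

>>> {"name": "move_arm", "arguments": {"rows": [{"tx": -0.001, "ty": 0, "tz": 0, "roll": 0}, {"tx": 0, "ty": 0, "tz": 0, "roll": 0}]}}

```text
t: 9.6
tool_pos: [0.5722, -0.0078, 0.1228]
ee_rot: [-3.14, 0.008, 1.354]
contact_force: [-6.6, -8.2, 11.0]
width: 0.702
```

>>> {"name": "move_arm", "arguments": {"rows": [{"tx": 0, "ty": 0, "tz": 0, "roll": 0}, {"tx": 0, "ty": 0, "tz": 0, "roll": 0}, {"tx": 0, "ty": 0, "tz": 0, "roll": 0}, {"tx": 0, "ty": 0, "tz": 0, "roll": 0}, {"tx": 0, "ty": 0, "tz": -0.02, "roll": 0}, {"tx": 0, "ty": 0, "tz": -0.04, "roll": 0}, {"tx": 0, "ty": 0, "tz": -0.04, "roll": 0}, {"tx": -0.03, "ty": 0, "tz": 0, "roll": 0}, {"tx": -0.03, "ty": 0, "tz": 0, "roll": 0}, {"tx": 0, "ty": 0, "tz": 0, "roll": 0}, {"tx": 0, "ty": 0, "tz": 0, "roll": 0}], "hand": 1}}

```text
t: 10.98
tool_pos: [0.5608, -0.0623, 0.2222]
ee_rot: [3.14, -0.001, 1.352]
contact_force: [0.3, 0.6, 0.0]
width: 1.0
```

Run:
```python
from h import *
import pickle
c=cap("wrist");s=status.get_state();print(s["contact_force"],s["width"])
pickle.dump(c,open("w5.pkl","wb"))
cv2.imwrite("pics/w5.png",cv2.resize(c[0][:,:,::-1],(800,600)))
```

```text
[-0.79769651 -0.84778483  0.01544084] 0.9981575851088523
```

View pics/w5.png

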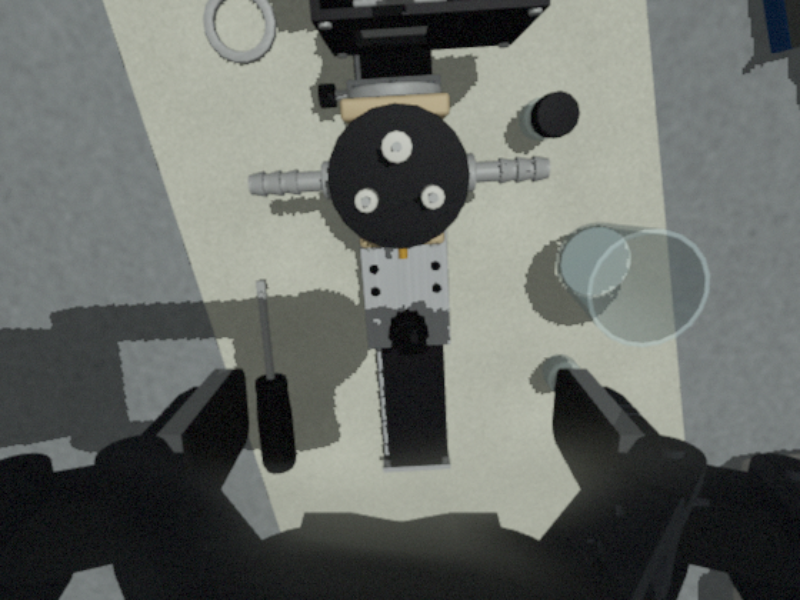

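Square check: port tips at (250,184) and (549,168), i.e. 3.06°, against 2.9° expected from the rail, so it's within about 0.5°. The bystanders are unmoved. Now to grip the shutter tab, with jaws across the rail.

>>> {"name": "move_arm", "arguments": {"rows": [{"tx": 0, "ty": 0, "tz": 0, "roll": -2.9}, {"tx": 0.03, "ty": 0.0067, "tz": 0, "roll": 0}, {"tx": 0.035, "ty": 0, "tz": 0, "roll": 0}, {"tx": 0.035, "ty": 0, "tz": 0, "roll": 0}, {"tx": 0.0287, "ty": 0, "tz": 0, "roll": 0}, {"tx": 0, "ty": 0, "tz": 0, "roll": 0}, {"tx": 0, "ty": 0, "tz": 0.03, "roll": 0}, {"tx": 0, "ty": 0, "tz": 0.03, "roll": 0}, {"tx": 0, "ty": 0, "tz": 0.014, "roll": 0}, {"tx": 0, "ty": 0, "tz": 0, "roll": 0}]}}

```text
t: 12.28
tool_pos: [0.5876, 0.0628, 0.1461]
ee_rot: [-3.139, 0.001, 1.403]
contact_force: [0.7, -0.2, -0.0]
width: 1.001
```

>>> {"name": "move_arm", "arguments": {"rows": [{"tx": 0, "ty": 0, "tz": 0, "roll": 0}, {"tx": 0, "ty": 0, "tz": 0, "roll": 0}, {"tx": 0, "ty": 0, "tz": 0, "roll": 0}, {"tx": 0, "ty": 0, "tz": 0, "roll": 0}, {"tx": 0, "ty": 0, "tz": 0, "roll": 0}, {"tx": 0, "ty": 0, "tz": 0, "roll": 0}, {"tx": 0, "ty": 0, "tz": 0, "roll": 0}, {"tx": 0, "ty": 0, "tz": 0, "roll": 0}, {"tx": 0, "ty": 0, "tz": 0, "roll": 0}, {"tx": 0, "ty": 0, "tz": 0, "roll": 0}], "hand": 0.05, "grip_force": 20}}

```text
t: 13.52
tool_pos: [0.5888, 0.0631, 0.1478]
ee_rot: [3.141, -0.0, 1.403]
contact_force: [-0.8, -0.9, 4.3]
width: 0.126
```

The tab is gripped (opening about 11 mm). Sliding it across.

>>> {"name": "move_arm", "arguments": {"rows": [{"tx": 0, "ty": 0.005, "tz": 0, "roll": 0}, {"tx": 0, "ty": 0.005, "tz": 0, "roll": 0}, {"tx": 0, "ty": 0.005, "tz": 0, "roll": 0}, {"tx": 0, "ty": 0.005, "tz": 0, "roll": 0}, {"tx": 0, "ty": 0.005, "tz": 0, "roll": 0}, {"tx": 0, "ty": 0.005, "tz": 0, "roll": 0}, {"tx": 0, "ty": 0.005, "tz": 0, "roll": 0}, {"tx": 0, "ty": 0.003, "tz": 0, "roll": 0}, {"tx": 0, "ty": 0, "tz": 0, "roll": 0}]}}

```text
t: 14.65
tool_pos: [0.6233, 0.0576, 0.1477]
ee_rot: [-3.134, -0.0, 1.403]
contact_force: [-9.2, 1.4, 11.1]
width: 0.123
```

>>> {"name": "move_arm", "arguments": {"rows": [{"tx": 0, "ty": 0.002, "tz": 0, "roll": 0}, {"tx": 0, "ty": 0.001, "tz": 0, "roll": 0}, {"tx": 0, "ty": 0, "tz": 0, "roll": 0}]}}

```text
t: 15.02
tool_pos: [0.6235, 0.0575, 0.1477]
ee_rot: [-3.127, 0.0, 1.404]
contact_force: [-15.1, 2.5, 15.1]
width: 0.128
```

>>> {"name": "move_arm", "arguments": {"rows": [{"tx": 0, "ty": 0.001, "tz": 0, "roll": 0}, {"tx": 0, "ty": 0, "tz": 0, "roll": 0}]}}

```text
t: 15.28
tool_pos: [0.6235, 0.0575, 0.1476]
ee_rot: [-3.125, 0.001, 1.404]
contact_force: [-17.8, 2.0, 16.3]
width: 0.127
```

Stopped hard after 35 mm; I need to see whether that is the end stop.

>>> {"name": "move_arm", "arguments": {"rows": [{"tx": 0, "ty": -0.003, "tz": 0, "roll": 0}, {"tx": 0, "ty": 0, "tz": 0, "roll": 0}]}}

```text
t: 15.52
tool_pos: [0.6233, 0.0576, 0.1477]
ee_rot: [-3.133, 0.0, 1.404]
contact_force: [-10.7, 1.6, 10.8]
width: 0.127
```

>>> {"name": "move_arm", "arguments": {"rows": [{"tx": 0, "ty": 0, "tz": 0, "roll": 0}, {"tx": 0, "ty": 0, "tz": 0, "roll": 0}, {"tx": 0, "ty": 0, "tz": 0, "roll": 0}, {"tx": 0, "ty": 0, "tz": 0, "roll": 0}, {"tx": 0, "ty": 0, "tz": -0.03, "roll": 0}, {"tx": 0, "ty": 0, "tz": -0.05, "roll": 0}, {"tx": -0.04, "ty": 0, "tz": 0, "roll": 0}, {"tx": -0.05, "ty": 0, "tz": 0, "roll": 0}, {"tx": -0.05, "ty": 0, "tz": 0, "roll": 0}, {"tx": 0, "ty": 0, "tz": 0, "roll": 0}, {"tx": 0, "ty": 0, "tz": 0, "roll": 0}], "hand": 0.6}}

```text
t: 16.9
tool_pos: [0.6037, -0.0814, 0.2272]
ee_rot: [-3.142, -0.001, 1.402]
contact_force: [-0.7, 1.0, -0.4]
width: 0.601
```

Run:
```python
from h import *
import pickle
c=cap("wrist");S=cap("side");print(status.get_state()["contact_force"])
pickle.dump((c,S),open("w6.pkl","wb"))
a=cv2.resize(c[0],(480,360)); b=cv2.resize(S[0][125:245,210:290],(320,480),interpolation=3)
o=np.zeros((480,800,3),np.uint8);o[:360,:480]=a;o[:,480:]=b
cv2.imwrite("pics/w6.png",o[:,:,::-1])
```

```text
[-0.49522819 -0.42529022 -0.00240396]
```

View pics/w6.png

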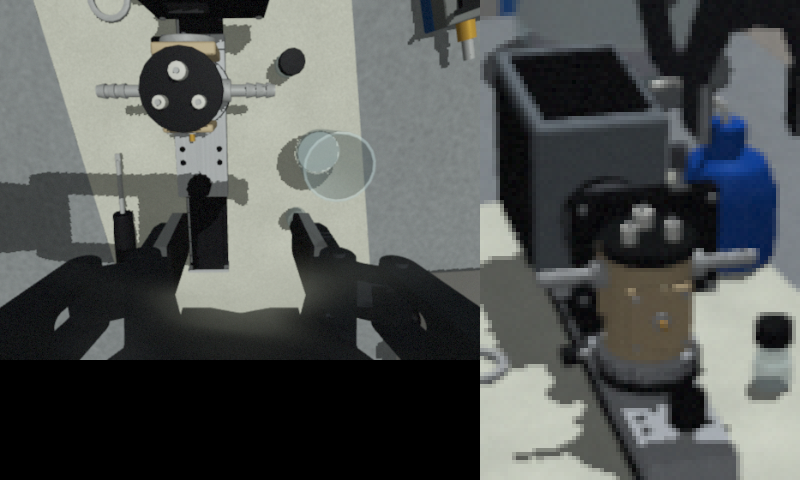

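In the wrist half, the ports are level at (100,90) and (272,90), so the window is square, and the gate is hidden. In the side half, the tab top is at about (673,142). I'll measure the tab's shift along rail x.

Run:
```python
from h import *
import pickle
d=pickle.load(open("d0.pkl","rb"));A=d["side"];c,B=pickle.load(open("w6.pkl","rb"))
X=np.array([.9858,-.1677,0])
def pin(I,cx):
    # bright pixels at rows of pin, difference between frames
    return I[0][158:172,cx-8:cx+9].astype(int).sum(2)//3
print(pin(A,247)); print(pin(B,258))
p0=ray(A,246.9,163,.167)
for k in (30,35,37,40,42): print(k,proj(A,p0+X*k/1000))
c=pickle.load(open("w4.pkl","rb"))
```

```text
[[53 54 53 55 52 55 52 55 55 53 52 55 54 55 52 50 52]
 [54 54 54 54 53 53 53 54 53 54 53 54 53 53 53 53 55]
 [52 53 52 52 55 54 52 54 55 54 53 51 54 54 54 51 52]
 [51 51 52 53 54 58 63 67 66 58 54 53 53 54 53 53 52]
 [52 51 52 54 52 57 65 69 67 60 53 53 54 53 54 51 53]
 [53 51 50 52 53 49 43 49 48 47 49 52 54 51 54 53 53]
 [54 52 53 53 55 43 34 37 36 40 50 52 54 54 53 52 51]
 [53 53 53 54 54 45 36 36 37 40 50 52 51 54 52 53 52]
 [53 53 54 53 53 47 37 36 37 40 47 54 52 53 54 52 53]
 [53 53 53 52 54 45 39 37 37 40 48 49 53 53 50 54 51]
 [55 54 53 55 52 47 45 44 46 46 49 52 54 53 53 54 52]
 [37 30 29 29 32 34 58 74 66 58 51 52 54 52 53 52 51]
 [20 30 39 43 43 42 64 79 73 61 54 51 53 53 54 50 43]
 [64 67 67 67 65 62 70 80 72 54 41 40 37 33 34 28 30]]
[[ 53  54  54  53  52  54  57 103 128 128 128 120  86  35  46  67  70]
 [ 54  53  53  52  53  52  63 105 129 128 128 129 120  90  63  72  70]
 [ 51  52  55  54  54  53  68  95 102  94  96 104 121 110  80  72  67]
 [ 54  54  51  53  53  54  69  72  68  64  66  82 111 118  96  76  60]
 [ 53  51  54  53  52  53  68  60  42  46  46  68  97 101  82  64  43]
 [ 52  53  51  53  51  51  68  60  38  38  38  58  77  77  71  59  39]
 [ 54  51  53  53  54  51  66  59  38  36  38  50  67  72  70  59  39]
 [ 54  53  52  56  53  53  68  62  37  38  36  45  61  72  62  45  53]
 [ 52  54  52  51  53  52  67  59  35  39  36  43  56  69  56  40  63]
 [ 54  53  53  53  56  53  75  98  87  58  48  47  51  51  45  51  64]
 [ 53  53  52  53  53  52  86 148 138  76  64  51  46  44  45  54  63]
 [ 52  51  53  52  55  53  90 145 131  79  69  52  44  41  42  46  43]
 [ 52  52  54  53  50  46  74 113 106  80  68  45  27  25  28  26  24]
 [ 41  37  32  33  30  24  36  68  81  79  77  64  38  13  12  14  17]]
30 [258.14639461 161.94481683]
35 [260.0084264  161.77011332]
37 [260.75225663 161.7003241 ]
40 [261.8669513  161.59573884]
42 [262.60938154 161.52608097]
```

>>> {"name": "move_arm", "arguments": {"rows": [{"tx": 0, "ty": -0.03, "tz": 0, "roll": 0}, {"tx": 0.035, "ty": 0, "tz": 0, "roll": 0}, {"tx": 0.035, "ty": 0, "tz": 0, "roll": 0}, {"tx": 0.02, "ty": 0, "tz": 0, "roll": 0}, {"tx": 0, "ty": 0, "tz": 0, "roll": 0}, {"tx": 0, "ty": 0, "tz": 0, "roll": 0}]}}

```text
t: 17.75
tool_pos: [0.589, 0.0118, 0.2272]
ee_rot: [-3.141, 0.001, 1.404]
contact_force: [-0.4, 0.5, -0.7]
width: 0.597
```

Run:
```python
from h import *
import pickle
c=cap("wrist");pickle.dump(c,open("w7.pkl","wb"))
cv2.imwrite("pics/w7.png",cv2.resize(c[0][:,:,::-1],(800,600)))
```

View pics/w7.png

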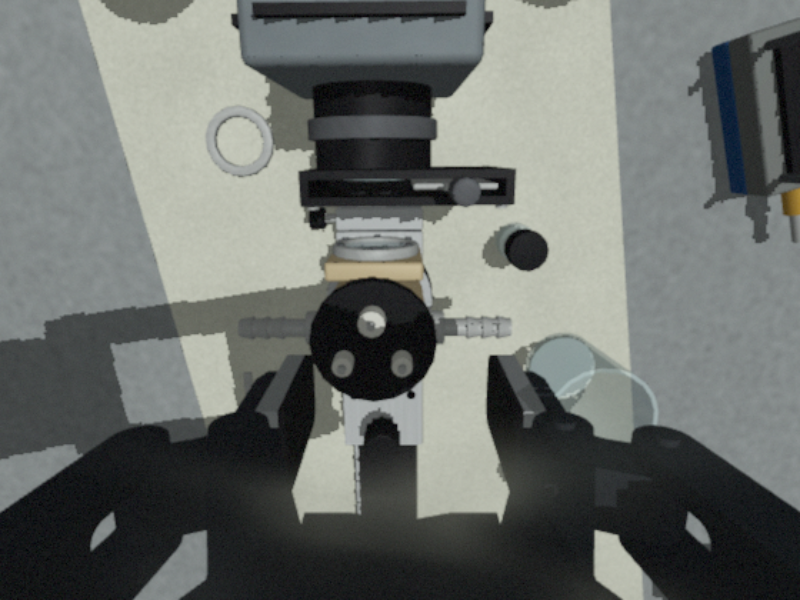

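The tab is now at (464,190), well over to the right. The gate spans (302..514, 172), the ports are level at v=327, and the window faces the gate.

Run:
```python
from h import *
import pickle
c1=pickle.load(open("w1.pkl","rb"));c7=pickle.load(open("w7.pkl","rb"));c2=pickle.load(open("w2.pkl","rb"))
X=np.array([.9858,-.1677,0])
t1=ray(c1,312*.7,159*.7,.167);t2=ray(c2,720*.7,318*.7,.167);t7=ray(c7,465*.7,190*.7,.167)
print(t1,t2,t7,(t7-t1)@X,(t7-t2)@X)
g=lambda c,a,b:(ray(c,a[0]*.7,a[1]*.7,.134)+ray(c,b[0]*.7,b[1]*.7,.134))/2
G1=g(c1,(246,129),(457,165));G7=g(c7,(301,170),(515,170));print("tab rel gate mid",(t1-G1)@X,(t7-G7)@X,"gate drift",(G7-G1)@X)
w=ray(c7,372*.7,325*.7,.139)
l=lambda u,v,z:ray(c7,u*.7,v*.7,z)
a,b=l(511,327,.115),l(240,327,.115);print("port az",np.degrees(np.arctan2(a[1]-b[1],a[0]-b[0])),np.linalg.norm(a-b),((a+b)/2-G7)@X+.017)
a,b=l(515,170,.134),l(301,170,.134);print("gate az",np.degrees(np.arctan2(a[1]-b[1],a[0]-b[0])))
```

```text
[0.59011264 0.06398979 0.167     ] [0.58755992 0.06180596 0.167     ] [0.62313343 0.05900601 0.167     ] 0.03338767591874039 0.03553792653453979
tab rel gate mid -0.011841030045740511 0.021840067991719184 gate drift -0.0002934221187193064
port az -9.574357351583854 0.1429189370884481 0.0005679016672499385
gate az -9.581917705981578
```

The window is square to 0.1° and centred to 0.6 mm. The shutter travel reads only 33–36 mm though, so I'll push the tab again from the -x side with shut fingers to be sure it is at its end stop.

>>> {"name": "move_arm", "arguments": {"rows": [{"tx": 0.026, "ty": -0.0044, "tz": 0, "roll": 0}, {"tx": 0.0257, "ty": 0, "tz": 0, "roll": 0}, {"tx": 0, "ty": 0, "tz": 0, "roll": 0}, {"tx": 0, "ty": 0, "tz": 0, "roll": 0}, {"tx": 0, "ty": 0, "tz": 0, "roll": 0}, {"tx": 0, "ty": 0, "tz": 0.03, "roll": 0}, {"tx": 0, "ty": 0, "tz": 0.03, "roll": 0}, {"tx": 0, "ty": 0, "tz": 0.017, "roll": 0}, {"tx": 0, "ty": 0, "tz": 0, "roll": 0}], "hand": 0}}

```text
t: 18.92
tool_pos: [0.5921, 0.0635, 0.1486]
ee_rot: [-3.138, 0.001, 1.403]
contact_force: [-0.3, 0.5, -0.5]
width: -0.002
```

>>> {"name": "move_arm", "arguments": {"rows": [{"tx": 0, "ty": 0.004, "tz": 0, "roll": 0}, {"tx": 0, "ty": 0.004, "tz": 0, "roll": 0}, {"tx": 0, "ty": 0.002, "tz": 0, "roll": 0}, {"tx": 0, "ty": 0, "tz": 0, "roll": 0}]}}

```text
t: 19.42
tool_pos: [0.6037, 0.0623, 0.1508]
ee_rot: [3.141, -0.0, 1.403]
contact_force: [-0.5, 0.0, -0.4]
width: -0.002
```

>>> {"name": "move_arm", "arguments": {"rows": [{"tx": 0, "ty": 0.002, "tz": 0, "roll": 0}, {"tx": 0, "ty": 0.001, "tz": 0, "roll": 0}, {"tx": 0, "ty": 0, "tz": 0, "roll": 0}]}}

```text
t: 19.8
tool_pos: [0.6045, 0.0622, 0.1504]
ee_rot: [-3.137, 0.0, 1.403]
contact_force: [-5.0, 0.3, 4.3]
width: 0.001
```

>>> {"name": "move_arm", "arguments": {"rows": [{"tx": 0, "ty": 0.002, "tz": 0, "roll": 0}, {"tx": 0, "ty": 0.001, "tz": 0, "roll": 0}, {"tx": 0, "ty": 0, "tz": 0, "roll": 0}]}}

```text
t: 20.18
tool_pos: [0.6048, 0.0622, 0.1503]
ee_rot: [-3.13, 0.001, 1.404]
contact_force: [-12.5, 0.9, 9.5]
width: -0.003
```

The tab sits at the same place under two different contacts. Since my travel estimate (about 35 mm) is under the 36 mm needed, I'll measure the full stroke: grip the tab, pull it back to its closed stop, then reopen.

>>> {"name": "move_arm", "arguments": {"rows": [{"tx": 0, "ty": -0.006, "tz": 0, "roll": 0}, {"tx": 0, "ty": 0, "tz": -0.03, "roll": 0}, {"tx": 0, "ty": 0, "tz": -0.03, "roll": 0}, {"tx": 0, "ty": 0.02, "tz": 0, "roll": 0}, {"tx": 0, "ty": 0, "tz": 0, "roll": 0}, {"tx": 0, "ty": 0, "tz": 0, "roll": 0}, {"tx": 0, "ty": 0, "tz": 0.03, "roll": 0}, {"tx": 0, "ty": 0, "tz": 0.03, "roll": 0}, {"tx": 0, "ty": 0, "tz": 0, "roll": 0}], "hand": 0.6}}

```text
t: 21.3
tool_pos: [0.6192, 0.0591, 0.1461]
ee_rot: [-3.133, 0.001, 1.403]
contact_force: [-0.7, -0.5, 0.0]
width: 0.596
```

>>> {"name": "move_arm", "arguments": {"rows": [{"tx": 0, "ty": 0, "tz": 0, "roll": 0}, {"tx": 0, "ty": 0, "tz": 0, "roll": 0}, {"tx": 0, "ty": 0, "tz": 0, "roll": 0}, {"tx": 0, "ty": 0, "tz": 0, "roll": 0}, {"tx": 0, "ty": 0, "tz": 0, "roll": 0}, {"tx": 0, "ty": 0, "tz": 0, "roll": 0}, {"tx": 0, "ty": 0, "tz": 0, "roll": 0}], "hand": 0.05}}

```text
t: 22.18
tool_pos: [0.6235, 0.0591, 0.1523]
ee_rot: [3.14, -0.0, 1.403]
contact_force: [-3.2, -0.3, 6.4]
width: 0.124
```

>>> {"name": "move_arm", "arguments": {"rows": [{"tx": 0, "ty": -0.005, "tz": 0, "roll": 0}, {"tx": 0, "ty": -0.005, "tz": 0, "roll": 0}, {"tx": 0, "ty": -0.005, "tz": 0, "roll": 0}, {"tx": 0, "ty": -0.005, "tz": 0, "roll": 0}, {"tx": 0, "ty": -0.005, "tz": 0, "roll": 0}, {"tx": 0, "ty": -0.005, "tz": 0, "roll": 0}, {"tx": 0, "ty": -0.005, "tz": 0, "roll": 0}, {"tx": 0, "ty": 0, "tz": 0, "roll": 0}]}}

```text
t: 23.18
tool_pos: [0.5895, 0.0645, 0.1522]
ee_rot: [3.138, 0.0, 1.403]
contact_force: [0.0, -1.2, 6.5]
width: 0.123
```

>>> {"name": "move_arm", "arguments": {"rows": [{"tx": 0, "ty": -0.003, "tz": 0, "roll": 0}, {"tx": 0, "ty": -0.003, "tz": 0, "roll": 0}, {"tx": 0, "ty": 0, "tz": 0, "roll": 0}]}}

```text
t: 23.55
tool_pos: [0.5839, 0.0654, 0.1522]
ee_rot: [3.137, 0.0, 1.403]
contact_force: [-0.0, -0.6, 7.4]
width: 0.13
```

>>> {"name": "move_arm", "arguments": {"rows": [{"tx": 0, "ty": -0.002, "tz": 0, "roll": 0}, {"tx": 0, "ty": -0.002, "tz": 0, "roll": 0}, {"tx": 0, "ty": 0, "tz": 0, "roll": 0}]}}

```text
t: 23.92
tool_pos: [0.5836, 0.0655, 0.1523]
ee_rot: [3.128, -0.001, 1.403]
contact_force: [9.6, -2.1, -0.7]
width: 0.126
```

The full stroke is (0.6235−0.5836)/0.986 ≈ 40.4 mm, so the earlier stop was the true end stop and the shutter simply began about 5 mm open. Reopening.

>>> {"name": "move_arm", "arguments": {"rows": [{"tx": 0, "ty": 0.005, "tz": 0, "roll": 0}, {"tx": 0, "ty": 0.005, "tz": 0, "roll": 0}, {"tx": 0, "ty": 0.005, "tz": 0, "roll": 0}, {"tx": 0, "ty": 0.005, "tz": 0, "roll": 0}, {"tx": 0, "ty": 0.005, "tz": 0, "roll": 0}, {"tx": 0, "ty": 0.005, "tz": 0, "roll": 0}, {"tx": 0, "ty": 0.005, "tz": 0, "roll": 0}, {"tx": 0, "ty": 0.005, "tz": 0, "roll": 0}, {"tx": 0, "ty": 0.004, "tz": 0, "roll": 0}, {"tx": 0, "ty": 0.003, "tz": 0, "roll": 0}, {"tx": 0, "ty": 0, "tz": 0, "roll": 0}, {"tx": 0, "ty": 0, "tz": 0, "roll": 0}]}}

```text
t: 25.42
tool_pos: [0.6236, 0.0591, 0.1521]
ee_rot: [-3.138, -0.0, 1.403]
contact_force: [-5.3, 0.3, 12.2]
width: 0.127
```

>>> {"name": "move_arm", "arguments": {"rows": [{"tx": 0, "ty": -0.002, "tz": 0, "roll": 0}, {"tx": 0, "ty": 0, "tz": 0, "roll": 0}]}}

```text
t: 25.68
tool_pos: [0.6234, 0.0591, 0.1522]
ee_rot: [3.14, -0.0, 1.403]
contact_force: [0.1, 0.4, 8.5]
width: 0.126
```

>>> {"name": "move_arm", "arguments": {"rows": [{"tx": 0, "ty": 0, "tz": 0, "roll": 0}, {"tx": 0, "ty": 0, "tz": 0, "roll": 0}, {"tx": 0, "ty": 0, "tz": 0, "roll": 0}, {"tx": 0, "ty": 0, "tz": 0, "roll": 0}, {"tx": 0, "ty": 0, "tz": -0.03, "roll": 0}, {"tx": 0, "ty": 0, "tz": -0.05, "roll": 0}, {"tx": -0.03, "ty": -0.02, "tz": 0, "roll": 0}, {"tx": -0.03, "ty": -0.02, "tz": 0, "roll": 0}, {"tx": 0, "ty": 0, "tz": 0, "roll": 0}, {"tx": 0, "ty": 0, "tz": 0, "roll": 0}], "hand": 0.6}}

```text
t: 26.92
tool_pos: [0.5738, 0.0066, 0.2303]
ee_rot: [3.141, -0.001, 1.403]
contact_force: [-0.1, -0.0, 0.5]
width: 0.6
```

Run:
```python
from h import *
c=cap("wrist");cv2.imwrite("pics/w8.png",cv2.resize(c[0][:,:,::-1],(800,600)))
print(proj(c,(.6232,.059,.167))/.7)
```

```text
[500.63517252 169.75757299]
```

View pics/w8.png

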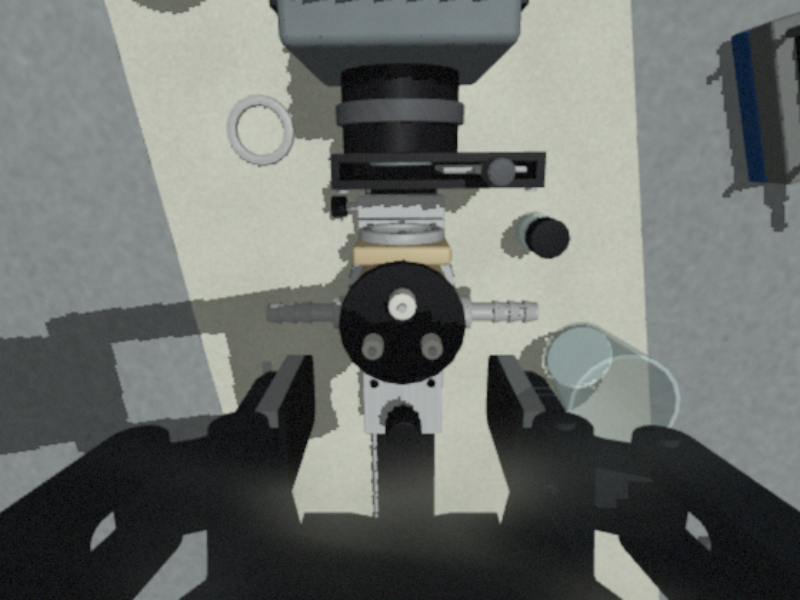

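The tab is at (500,171), matching the fully open prediction of (500.6,170). The ports are level at v=312, so the window is square, and the carriage is at its clamp. The arm is clear, so I'm handing in.

```bash
python3 -c "
from h import *
print(ctrl.finish_job())"
```

```text
the job is handed in; nothing more can be done
None
```

The cell is set up for illumination and the job is handed in at about 27 s of the 72 s allowed; no verdict is reported.

- **Cell:** I gripped it by its cap and turned it 93° clockwise while the carriage was still back. After the slide, the wrist view put the window within 0.1° of square and about 0.6 mm off the centre line.
- **Carriage:** I slid it about 65 mm, still holding the cap, until it stopped moving and the force rose. That is the travel I predicted from the images.
- **Shutter:** I slid the tab across by gripping it.
    - **Disagreement:** the first opening moved it only about 35 mm, less than the 36 mm needed.
    - **Check:** I closed it to its other stop and measured a full stroke of 40.4 mm, so it had started, or been nudged by the grip, about 5 mm open.
    - **Result:** I reopened it to the same end stop, and the last picture shows the tab there.

At the end the arm was clear with about zero contact force, and none of the other things on the bench in view looked disturbed. I did not measure their positions again, and the last views did not show all of them.

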